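Sort cut slab glass into stacking trays

TASK

Sort the cut slab glass by colour. Lay both ruby pieces flat, side by side, in the red-lined tray, stack the two-bay tray on top of it so that it sits fully down inside the four corner brackets, and have the green piece lying flat in the green-lined bay and the amber piece flat in the amber-lined bay of that upper tray. Set the glass down rather than dropping it, and leave the jar, the reel and the weight where they stand.

Things in the scene. Friction and masses are not known exactly. Their poses are not given: they have to be found in the camera images.
- ruby1_c (a point): a cut bar of deep red slab glass, rectangular, 44 (its x) x 30 (its y) x 24 mm high, about 80 g; the point is its centre, half-way up; its z is up
- ruby2_c (a point): the other ruby piece: a cut bar of deep red slab glass, rectangular, 44 (its x) x 30 (its y) x 24 mm high, about 80 g; the point is its centre, half-way up; its z is up
- green_c (a point): a regular hexagon of green slab glass, 38 mm across its flats (44 across corners), 24 mm high, about 75 g; the point is its centre, half-way up; two of its flats face along its x and -x, the others lie at 60 degree steps; z is up
- amber_c (a point): a round disc of amber (orange-yellow) slab glass, diameter 38, 24 mm high, about 70 g; the point is its centre, half-way up; z is up
- red_tray: lower tray: loose, brown wood, undivided, red-lined floor, 0.8 kg. Outside 120 (x) x 160 (y) x 36 mm high, walls 8, floor top 6 above underside (inside 104 x 144). Steel angle brackets on the outside of its 4 corners (arms 24 long, 4 thick) rise upright to 12 mm above the rim, inner faces 120 x 160 apart, then flare outward to 21 mm above it. Origin: centre of underside; z up
- bay_tray_grip (a point): upper tray: loose, pale wood, 0.35 kg, 116 (x) x 156 (y) x 36 mm, walls 5, floor top 6 above underside. Divider 12 thick along x at y=0; bays 106 x 67, centred at y=+39.5 (green floor) and y=-39.5 (amber floor). Point: middle of the dark raised grip on the divider (60 long, 12 thick, top at 62), 48 above the underside's centre; z up. Stacked: rests on lower rim, either way round, 2 mm play a side
- jar: bystander: closed white jar, diameter 48, 50 mm high; origin at the centre of its underside
- reel: bystander: reel of solder wire on its flange, diameter 52, 42 mm high; origin at the centre of its underside
- weight: bystander: dark steel block 70 x 35 x 25 mm with a brass knob on top (43 mm high in all); origin at the centre of its underside
Things that resemble listed ones, but are neither listed nor needed, are in the scene too. There is more than one size of the part that bears green_c; the job needs the smallest.

How it is judged (in metres and radians):
At the end, for the whole second after the job is handed in: Both rubies flat (7 deg) on the red tray's floor, green in the green bay and amber in the amber bay flat on its floor (5 mm), two-bay tray seated on the level red tray (centres within 8 mm, height 4 mm, 3 deg level, 4.5 deg turned, either way round), all at rest (x of ruby1_c in the frame of red_tray between -0.046 and 0.046 m and y of ruby1_c in the frame of red_tray between -0.066 and 0.066 m and z of ruby1_c in the frame of red_tray between 0.013 and 0.023 m and angle between the z axis of each of ruby1_c, ruby2_c and the z axis of red_tray, either way round below 0.12 rad and x of ruby2_c in the frame of red_tray between -0.046 and 0.046 m and y of ruby2_c in the frame of red_tray between -0.066 and 0.066 m and z of ruby2_c in the frame of red_tray between 0.013 and 0.023 m and x of green_c in the frame of bay_tray_grip between -0.053 and 0.053 m and y of green_c in the frame of bay_tray_grip between 0.008 and 0.074 m and z of green_c in the frame of bay_tray_grip between -0.035 and -0.025 m and angle between the z axis of each of green_c, amber_c and the z axis of bay_tray_grip, either way round below 0.12 rad and x of amber_c in the frame of bay_tray_grip between -0.053 and 0.053 m and y of amber_c in the frame of bay_tray_grip between -0.074 and -0.008 m and z of amber_c in the frame of bay_tray_grip between -0.035 and -0.025 m and horizontal distance between bay_tray_grip and red_tray below 0.008 m and z of bay_tray_grip in the frame of red_tray between 0.08 and 0.088 m and angle between the z axis of bay_tray_grip and the z axis of red_tray, either way round below 0.05 rad and angle between the x axis of bay_tray_grip and the x axis of red_tray, either way round below 0.08 rad and angle between red_tray's own z axis and vertical below 0.05 rad and angle between bay_tray_grip's own z axis and vertical below 0.08 rad and height (world z) of red_tray below 0.01 m and linear speed of each of ruby1, ruby2, green, amber, bay_tray, red_tray below 0.02 m/s); the robot touches nothing.
It fails at once if the white jar was shifted more than 30 mm or tipped over (distance of jar from where it was at the start of the episode above 0.03 m or angle between jar's own z axis and vertical above 0.5 rad).
It fails at once if the reel was shifted more than 30 mm or tipped over (distance of reel from where it was at the start of the episode above 0.03 m or angle between reel's own z axis and vertical above 0.5 rad).
It fails at once if the steel weight was shifted more than 30 mm or tipped over (distance of weight from where it was at the start of the episode above 0.03 m or angle between weight's own z axis and vertical above 0.5 rad).
It fails at once if a piece of glass was dropped (let go and falling at more than 0.8 m/s, a drop of over 30 mm) ((linear speed of ruby1 above 0.8 m/s and contact force between the fingers and ruby1 below 0.05 N) or (linear speed of ruby2 above 0.8 m/s and contact force between the fingers and ruby2 below 0.05 N) or (linear speed of green above 0.8 m/s and contact force between the fingers and green below 0.05 N) or (linear speed of amber above 0.8 m/s and contact force between the fingers and amber below 0.05 N)).
It also fails if it takes over 122 s, if anything falls off the work surface, if the arm or the gripper's body presses on something with over 40 N, if the wrist force passes 120 N, or if a joint passes its speed limit or range.

ROBOT

A 7-joint arm with a two-finger parallel gripper is mounted at the origin on the work surface. World frame = base frame: x ahead of the robot, y to its left, z up, the work surface at z = 0. Lengths are in mm, angles in rad, forces in N, time in s.
With the tool pointing down it reaches from about 400 to 875 mm from the base axis. Payload 4.4 kg.
Tool frame: the origin (TCP) lies between the finger pads; the fingertips stand ctrl.tip_reach ahead of it and the grasp point (between the pads) lies 8 mm behind it (ctrl.tip_reach is the distance from the TCP to the fingertips, in mm); z points along the fingers, y is the direction in which the jaws open and shut (so a half turn about z gives the same grasp; the last joint's range is limited). The gripper opens to 85 mm and grips with 20 to 120 N. Pads are 22 mm wide; open, the fingers measure 114 mm over their backs; the gripper's body (76 mm by 85 mm) begins 54 mm behind the grasp point. The pads swing forward as they close: fully open they stand 13 mm farther back than shut.
Start: joints at [1.051, 0.628, 0.038, 1.517, -0.027, 0.996, -0.02], TCP at [284.977, -584.214, 242.313] pointing down, gripper open.
Joint ranges: [-3.06, 3.06], [-0.37, 2.12], [-1.25, 1.32], [0.18, 2.47], [-1.1, 4.24], [0.23, 1.98], [-2.94, 2.94]. Speed limits (rad/s): [2.57, 2.57, 3.14, 3.14, 3.14, 3.14, 3.14].

INTERFACE

Orientations are given as [roll, pitch, yaw] about the fixed x, y, z axes, in that order (R = Rz(yaw) Ry(pitch) Rx(roll)).
In Python, from cell import status, viewer, order, ctrl gives the robot as it stands.
- The arm moves only by the tool play_rows, never from a script. Its argument "series" is a list of rows, each a list of 5 numbers: the shift along the tool's x, y, z in cm, then the turn about the tool's z in degrees, then the closure, from 0 (fully open) to 1 (shut). In form: [[x, y, z, yaw, gripper], ...]. A call has 1 to 8 rows; each row is the pose to reach, as a shift and turn from the pose commanded when the call began, along the tool's axes at that moment; what a row does not reach only later rows make up. A row lasts 1/10 s, in which the tool goes at most 50 mm and 8.59 degrees, less where a joint would pass 70% of its speed; a pose out of reach is approached as far as the arm can. A call with a gripper value outside its range is refused whole. The fingers move at their own pace and stop on an object; the grip force is fixed at half the most. Time passes only in rows, so rows that repeat a pose let the fingers close. It gives the time, the measured TCP pose, the force and the opening at its end, in the units of the state.
- status.read_state(): the state, without advancing time (a new reading comes with each control period).
- viewer.get_image(name): name is "side" or "top"; returns a dict with "img" (480x640x3 uint8, red, green, blue), "vfov" (degrees; the focal length in pixels is half the picture's height over the tangent of half this angle, whatever the lens; pixels are square), "cx", "cy" (the principal point, pixels), "dist_coeffs" ([k1, k2, p1, p2, k3] as OpenCV has them; the pictures are not rectified), "rvec" (rotation vector, rad) and "tvec" (3), from world to camera coordinates, as OpenCV has them. Camera axes: x right, y down, z forward; pixel columns grow to the right and rows downward; lengths in mm; the calibration is good to about 2 mm. A picture is of the moment at which its call begins. There is no depth.
- order.finish_job(): hands the job in, once; it reports no verdict.
The state is a dict: "clock": time; "qpos": joint angles; "qd": joint speeds; "tau": joint torques, N m; "eef_pos": TCP position; "tool_rot": TCP orientation; "force": force on the tool from outside, world axes, zero at the start; "torque": the same for the moment, N m; "width": finger opening in mm.
Only numpy, scipy, OpenCV 4.12 (cv2) and the standard library are available. Lean on these libraries where they do the work, as an engineer would, in place of code of your own. Each camera call takes 0.05 s, during which the arm holds its last target. There are 200 camera calls.

## Working session

There is one attempt and no reset: what is moved stays moved. The work goes in short steps, Python scripts to look and compute and a tool call to move; the robot and the scene stay as the last step left them, time stands still between calls to the robot, and variables do not carry over. Pictures are saved under pics/ and viewed, about 12 in all and at most 16, crops included, and the job is handed in when it is done.

Besides the shell and the picture viewer there is one more tool, called by a JSON object that holds its "fn" and its "kwargs", one argument or row to a line. play_rows: Moves the arm, as the interface text tells. Its arguments: {"type":"object","properties":{"series":{"type":"array","items":{"type":"array","items":{"type":"number"}}}},"required":["series"]}

```bash
mkdir -p pics; ls; cat > h.py <<'E'
import numpy as np, cv2, pickle
from cell import status, viewer, order, ctrl
def cam(n):
    d=viewer.get_image(n); h=d['img'].shape[0]
    f=h/2/np.tan(np.radians(d['vfov'])/2)
    d['K']=np.array([[f,0,d['cx']],[0,f,d['cy']],[0,0,1.]])
    for k in('dist_coeffs','rvec','tvec'): d[k]=np.array(d[k],float)
    pickle.dump(d,open(n+'.pkl','wb')); return d
def load(n): return pickle.load(open(n+'.pkl','rb'))
def save(d,name,crop=None,s=1):
    im=d['img'][:,:,::-1]
    if crop: x0,y0,x1,y1=crop; im=im[y0:y1,x0:x1]
    cv2.imwrite('pics/'+name,cv2.resize(im,None,fx=s,fy=s,interpolation=cv2.INTER_CUBIC))
def back(d,uv,z):
    uv=np.array(uv,float).reshape(-1,1,2)
    n=cv2.undistortPoints(uv,d['K'],d['dist_coeffs']).reshape(-1,2)
    R=cv2.Rodrigues(d['rvec'])[0]; c=-R.T@d['tvec'].reshape(3)
    r=np.c_[n,np.ones(len(n))]@R
    return c+r*((z-c[2])/r[:,2])[:,None]
def proj(d,P): return cv2.projectPoints(np.array(P,float).reshape(-1,1,3),d['rvec'],d['tvec'],d['K'],d['dist_coeffs'])[0].reshape(-1,2)
def box(x0,y0,x1,y1,n): pass
E
python3 - <<'E'
from h import *
for n in('top','side'):
    d=cam(n); save(d,n+'0.png'); R=cv2.Rodrigues(d['rvec'])[0]; print(n,d['vfov'],d['cx'],d['cy'],d['dist_coeffs'],-R.T@d['tvec'].reshape(3),R.round(2).tolist())
print(status.read_state(), ctrl.tip_reach)
E
```

```text
pics
top 51.77965497697622 316.4265558928818 239.4696959330769 [-0.12422945  0.          0.          0.          0.        ] [ 414.75656702   10.65775972 1033.88857203] [[0.02, -1.0, 0.01], [-0.99, -0.02, -0.14], [0.14, -0.0, -0.99]]
side 47.41853607987208 323.8847668703242 234.8398708415886 [-0.02359736  0.          0.          0.          0.        ] [ 560.19142893 -823.64039282  955.2731141 ] [[1.0, -0.02, 0.02], [-0.0, -0.74, -0.67], [0.02, 0.67, -0.74]]
{'clock': 0.1, 'qpos': array([ 1.05117159,  0.62921695,  0.03845387,  1.51823981, -0.02700077,
        0.99629111, -0.02000904]), 'qd': array([-0.0014426 , -0.0010775 ,  0.00066298, -0.00319864, -0.00121743,
        0.00128832,  0.00079503]), 'tau': array([ 3.15850630e-03, -5.64524138e+01,  1.23027507e+00, -1.93971616e+01,
        1.12593948e-02,  5.45399962e-03,  1.61914778e-05]), 'eef_pos': array([ 284.76031742, -583.72627023,  241.51397638]), 'tool_rot': array([-3.13995566e+00,  1.84373568e-05,  4.53808556e-01]), 'force': array([-0.09393145, -0.33171743, -0.04898827]), 'torque': array([ 0.01430168, -0.04574241, -0.00031551]), 'width': 85.45540885252039} 11.0
```

View pics/top0.png

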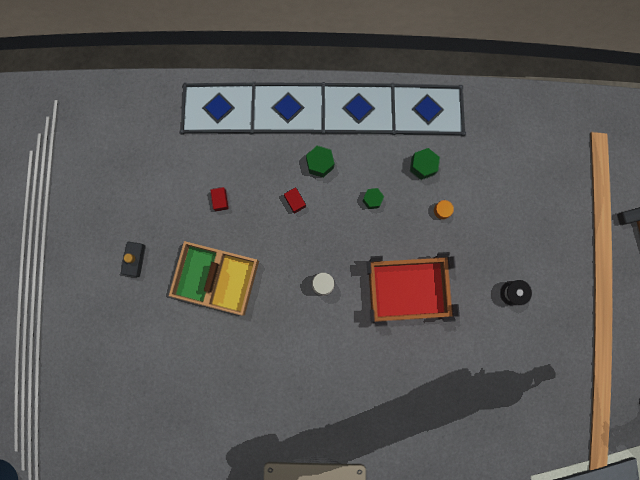

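View pics/side0.png

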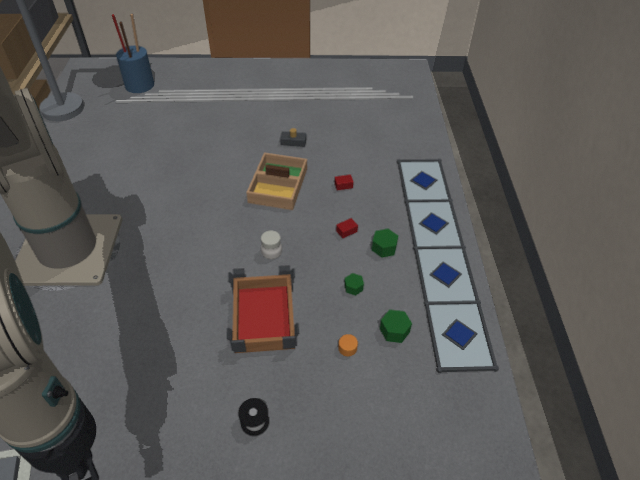

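Top view: the ruby bars are at (219,199) and (295,200), the amber disc at (445,209), and the red tray at (411,290). The bay tray is at (213,278), with green on the left (+y) and amber on the right. The green hexagon candidates are (320,160) and (425,163), both large, and (373,198), the smallest, so I choose the last. Bystanders are the jar (323,284), the reel (516,292) and the weight (133,259). Side view: the small green is at (354,284) and the amber at (347,345).

```bash
cat > fit.py <<'E'
from h import *
from scipy.optimize import minimize
S=4
def poly(sx,sy): return np.array([[-sx,-sy],[sx,-sy],[sx,sy],[-sx,sy]])/2.
a=np.radians(30+60*np.arange(6)); b=np.linspace(0,2*np.pi,40)
SH={'ruby':poly(44,30),'hex':22*np.c_[np.cos(a),np.sin(a)],'disc':19*np.c_[np.cos(b),np.sin(b)],
    'red':poly(120,160),'bay':poly(116,156)}
def place(P2,z0,z1,p):
    c,s=np.cos(p[2]),np.sin(p[2]); q=P2@np.array([[c,s],[-s,c]])+p[:2]
    return np.vstack([np.c_[q,np.full(len(q),z)] for z in(z0,z1)])
def hullmask(d,P,roi,val,img):
    u=(proj(d,P)-roi[:2]+.5)*S; cv2.fillConvexPoly(img,cv2.convexHull(u.astype(np.int32)),val)
def hsv(d): return cv2.cvtColor(d['img'],cv2.COLOR_RGB2HSV)
def cmask(d,kind):
    H=hsv(d); h,s,v=[H[...,i].astype(int) for i in range(3)]
    if kind=='red': m=((h<9)|(h>171))&(s>140)
    if kind=='green': m=(h>45)&(h<80)&(s>110)
    if kind=='amber': m=(h>=8)&(h<25)&(s>150)
    if kind=='tray': m=(s>75)
    return m.astype(np.uint8)
def fit(views,shape,z0,z1,kind,p0,rad=45):
    data=[]
    for d in views:
        u=proj(d,[[p0[0]+i,p0[1]+j,z] for i in(-rad,rad) for j in(-rad,rad) for z in(z0,z1)])
        x0,y0=np.floor(u.min(0)).astype(int);x1,y1=np.ceil(u.max(0)).astype(int)
        x0,y0=max(x0,0),max(y0,0)
        m=cmask(d,kind)[y0:y1,x0:x1]
        if shape not in('red','bay'):
            n,l,st,ce=cv2.connectedComponentsWithStats(m)
            c=proj(d,[[p0[0],p0[1],(z0+z1)/2]])[0]-[x0,y0]
            k=max(range(1,n),key=lambda i:st[i,4]/(20+np.hypot(*(ce[i]-c)))) ; m=(l==k).astype(np.uint8)
        data.append((d,np.array([x0,y0]),cv2.resize(m,None,fx=S,fy=S,interpolation=cv2.INTER_NEAREST)))
    def cost(p):
        t=0
        for d,o,m in data:
            im=np.zeros_like(m); hullmask(d,place(SH[shape],z0,z1,p),o,1,im); w=np.ones_like(m)
            if shape=='red':
                for sx in(-1,1):
                    for sy in(-1,1):
                        for pl in([[60,58],[66,58],[66,84],[60,84]],[[38,80],[38,86],[66,86],[66,80]]):
                            hullmask(d,place(np.array(pl)*[sx,sy]*1.0,z0,z0+57,p),o,0,w)
            t+=((im!=m)*w).sum()/m.sum()
        return t
    best=min((minimize(cost,[p0[0],p0[1],y],method='Nelder-Mead',options=dict(initial_simplex=np.array([p0[0],p0[1],y])+np.array([[0,0,0],[8,0,0],[0,8,0],[0,0,.3]]),xatol=.02,fatol=1e-4)) for y in (p0[2:] if len(p0)>2 else [0,.5,1,1.5,2.2,2.8])),key=lambda r:r.fun)
    return best.x,best.fun/len(views)
if __name__=='__main__':
    t,s=load('top'),load('side')
    for n,sh,z1,k,uv,r,ys in [('ruby1','ruby',24,'red',(219,199),40,None),('ruby2','ruby',24,'red',(295,200),40,None),('green','hex',24,'green',(373,198),38,[0,.3,.6,.9]),('amber','disc',24,'amber',(445,209),38,[0]),('bigA','hex',24,'green',(320,160),45,[0,.5]),('red','red',36,'tray',(411,290),130,[0,.1,-.1]),('bay','bay',36,'tray',(213,278),115,[-.4,-.2,-.1])]:
        g=back(t,uv,z1)[0][:2]
        for V in([t],[s],[t,s]):
            p,f=fit(V,sh,0,z1,k,list(g)+(ys if ys else [0,.5,1,1.5,2.2,2.8]),r); print(n,p.round(3),round(f,3))
    for n,uv,z in(('jar',(323,284),50),('reel',(516,292),42),('weight',(133,259),25)): print(n,back(t,uv,z)[0].round(0))
E
python3 fit.py
```

```text
ruby1 [6.42190e+02 2.16967e+02 2.16000e-01] 0.123
ruby1 [6.40939e+02 2.16464e+02 3.00000e-03] 0.191
ruby1 [641.953 216.801   3.274] 0.186
ruby2 [6.43539e+02 5.62370e+01 5.26000e-01] 0.113
ruby2 [640.779  55.285   3.822] 0.247
ruby2 [6.43496e+02 5.65000e+01 5.50000e-01] 0.185
green [ 651.747 -109.01     1.183] 0.079
green [ 6.49381e+02 -1.09953e+02 -4.20000e-02] 0.131
green [ 6.50814e+02 -1.08924e+02  1.13000e-01] 0.125
amber [ 6.31336e+02 -2.59765e+02  1.33000e-01] 0.13
amber [ 6.30204e+02 -2.59856e+02  2.68000e-01] 0.18
amber [ 6.30774e+02 -2.59366e+02  8.10000e-02] 0.158
bigA [7.3046e+02 7.8840e+00 2.8000e-02] 0.459
bigA [7.25105e+02 2.77000e+00 3.19000e-01] 0.42
bigA [7.29762e+02 8.86800e+00 2.89000e-01] 0.446
red [ 4.60956e+02 -1.85406e+02  8.40000e-02] 0.009
red [ 4.59351e+02 -1.84673e+02  8.80000e-02] 0.011
red [ 4.60316e+02 -1.85203e+02  7.70000e-02] 0.013
bay [ 4.74050e+02  2.17827e+02 -2.22000e-01] 0.016
bay [ 4.72985e+02  2.17567e+02 -2.08000e-01] 0.034
bay [ 4.73561e+02  2.17938e+02 -2.19000e-01] 0.026
jar [466.  -7.  50.]
reel [ 458. -403.   42.]
weight [508. 389.  25.]
```

```bash
python3 - <<'E'
from h import *
t=load('top'); 
a=t['img'][150:330,160:320,::-1]; b=t['img'][150:330,340:500,::-1]
cv2.imwrite('pics/crop1.png',cv2.resize(np.hstack([a,b]),None,fx=2.5,fy=2.5,interpolation=cv2.INTER_CUBIC))
E
```

```text
(no output)
```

View pics/crop1.png

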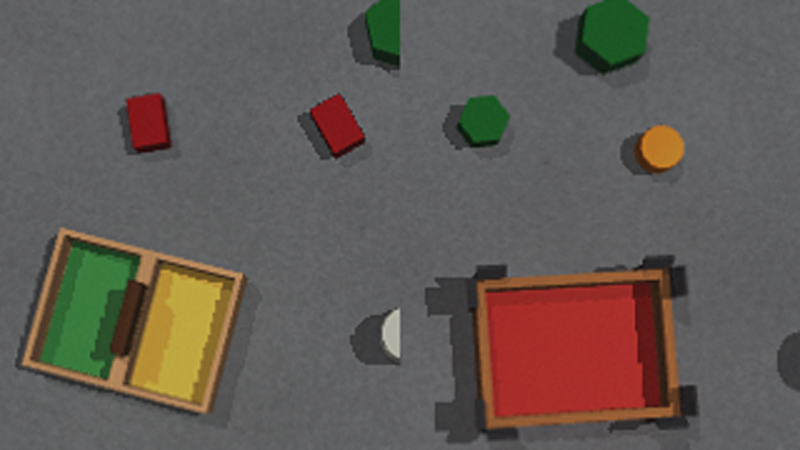

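The crop confirms the choice of green piece (the small hexagon beside the amber disc), and the bay tray has green at +y. Position fits from the two cameras agree to within about 3 mm.

```bash
cat > plan.py <<'E'
from h import *
from scipy.spatial.transform import Rotation as Ro
def plan(wps,start=None):
    st=status.read_state()
    p=np.array(st['eef_pos']); y=st['tool_rot'][2]
    if start: p,y=np.array(start[:3],float),start[3]
    print('t',round(st['clock'],2),'pos',p.round(1),'yaw',round(y,3),'w',round(st['width'],1),'F',np.round(st['force'],1),'q7',st['qpos'][6].round(2))
    for w in wps:
        q=np.array(w[:3],float); R=Ro.from_euler('xyz',[np.pi,0,y]).as_matrix()
        d=R.T@(q-p)/10; t=np.degrees(-((w[3]-y+np.pi)%(2*np.pi)-np.pi))
        print(w,'->',d.round(2),'turn',round(t,1),'dist',round(np.linalg.norm(q-p))); p,y=q,w[3]
E
python3 -c "
from plan import *
plan([(464,-264,150,.54),(642.5,56,110,.54),(642.5,56,13,.54)])"
```

```text
t 0.1 pos [ 284.8 -583.7  241.5] yaw 0.454 w 85.5 F [-0.1 -0.3 -0. ] q7 -0.02
(464, -264, 150, 0.54) -> [ 30.13 -20.88   9.15] turn -4.9 dist 378
(642.5, 56, 110, 0.54) -> [ 31.76 -18.27   4.  ] turn -0.0 dist 369
(642.5, 56, 13, 0.54) -> [ 0.  -0.   9.7] turn -0.0 dist 97
```

{"fn": "play_rows", "kwargs": {
  "series": [
    [30.1,-20.9,9.1,-4.9,0],
    [30.1,-20.9,9.1,-4.9,0],
    [30.1,-20.9,9.1,-4.9,0],
    [30.1,-20.9,9.1,-4.9,0],
    [30.1,-20.9,9.1,-4.9,0],
    [30.1,-20.9,9.1,-4.9,0],
    [30.1,-20.9,9.1,-4.9,0],
    [30.1,-20.9,9.1,-4.9,0]
  ]
}}

```text
clock: 0.9
eef_pos: [465.4, -259.4, 150.2]
tool_rot: [-3.139, -0.001, 0.544]
force: [0.2, -0.2, 0.5]
width: 85.4
```

{"fn": "play_rows", "kwargs": {
  "series": [
    [31.8,-18.3,4,0,0],
    [31.8,-18.3,4,0,0],
    [31.8,-18.3,4,0,0],
    [31.8,-18.3,4,0,0],
    [31.8,-18.3,4,0,0],
    [31.8,-18.3,4,0,0],
    [31.8,-18.3,4,0,0],
    [31.8,-18.3,4,0,0]
  ]
}}

```text
clock: 1.7
eef_pos: [644.1, 63.6, 110.3]
tool_rot: [-3.138, -0.003, 0.546]
force: [-0.1, -0.0, -0.6]
width: 85.4
```

```bash
python3 -c "
from plan import *
plan([(642.5,56,13,.54)])
t=cam('top');s=cam('side')
print(proj(t,[[642.5,56,110]]),proj(s,[[642.5,56,110]]))
cv2.imwrite('pics/a.png',np.hstack([cv2.resize(t['img'][130:250,240:360,::-1],None,fx=3,fy=3),cv2.resize(s['img'][150:270,290:410,::-1],None,fx=3,fy=3)]))"
```

```text
t 1.7 pos [644.1  63.6 110.3] yaw 0.546 w 85.4 F [-0.1 -0.  -0.6] q7 -1.09
(642.5, 56, 13, 0.54) -> [-0.53  0.56  9.73] turn 0.4 dist 98
[[292.77127206 189.24851135]] [[348.84918975 197.85622552]]
```

View pics/a.png

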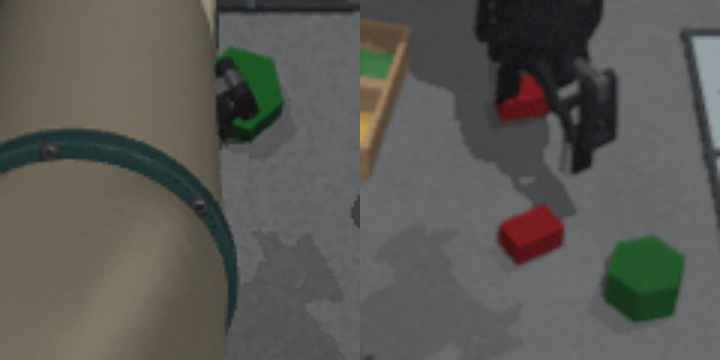

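The side view shows the gripper open above ruby2 (350,228), and the arm hides it from the top camera. The measured pose had not settled yet, so I'll settle it in a partial descent.

{"fn": "play_rows", "kwargs": {
  "series": [
    [0,0,2,0,0],
    [0,0,4,0,0],
    [0,0,4,0,0],
    [0,0,4,0,0]
  ]
}}

```text
clock: 2.2
eef_pos: [642.3, 54.4, 71.3]
tool_rot: [3.141, 0.001, 0.538]
force: [-0.4, -0.8, -0.0]
width: 85.1
```

```bash
python3 -c "
from plan import *
plan([(642.5,56,13,.54)])"
```

```text
t 2.2 pos [642.3  54.4  71.3] yaw 0.538 w 85.1 F [-0.4 -0.8 -0. ] q7 -1.08
(642.5, 56, 13, 0.54) -> [ 0.11 -0.13  5.83] turn -0.1 dist 58
```

{"fn": "play_rows", "kwargs": {
  "series": [
    [0,0,2,0,0],
    [0,0,4,0,0],
    [0,0,5.7,0,0],
    [0,0,5.7,0,0],
    [0,0,5.7,0,1],
    [0,0,5.7,0,1],
    [0,0,5.7,0,1],
    [0,0,5.7,0,1]
  ]
}}

```text
clock: 3.0
eef_pos: [643.4, 56.0, 15.4]
tool_rot: [3.141, -0.001, 0.539]
force: [-7.4, -0.3, 24.7]
width: 28.6
```

{"fn": "play_rows", "kwargs": {
  "series": [
    [0,0,0,0,1],
    [0,0,0,0,1],
    [0,0,0,0,1],
    [0,0,0,0,1]
  ]
}}

```text
clock: 3.4
eef_pos: [643.7, 56.0, 15.4]
tool_rot: [3.141, -0.002, 0.539]
force: [0.8, -1.3, 6.3]
width: 28.5
```

```bash
python3 -c "
from plan import *
plan([(642.5,56,130,.54)])
print(status.read_state()['tau'].round(2))"
```

```text
t 3.4 pos [643.7  56.   15.4] yaw 0.539 w 28.5 F [ 0.8 -1.3  6.3] q7 -1.08
(642.5, 56, 130, 0.54) -> [ -0.1   -0.06 -11.46] turn -0.0 dist 115
[ 3.000e-02 -5.813e+01  1.970e+00 -1.120e+01  1.000e-02 -1.500e-01
 -0.000e+00]
```

```bash
python3 -c "
from plan import *
plan([(643.7,56,120,.54),(457.7,-150.2,110,1.651),(457.7,-150.2,23,1.651)])"
```

```text
t 3.4 pos [643.7  56.   15.4] yaw 0.539 w 28.5 F [ 0.8 -1.3  6.3] q7 -1.08
(643.7, 56, 120, 0.54) -> [  0.    -0.   -10.46] turn -0.0 dist 105
(457.7, -150.2, 110, 1.651) -> [-26.55   8.12   1.  ] turn -63.7 dist 278
(457.7, -150.2, 23, 1.651) -> [ 0.  -0.   8.7] turn -0.0 dist 87
```

{"fn": "play_rows", "kwargs": {
  "series": [
    [0,0,-1,0,1],
    [0,0,-3,0,1],
    [0,0,-6,0,1],
    [0,0,-9,0,1],
    [0,0,-10.5,0,1],
    [0,0,-10.5,0,1]
  ]
}}

```text
clock: 4.0
eef_pos: [644.3, 56.0, 121.8]
tool_rot: [3.14, -0.004, 0.539]
force: [0.0, -0.3, -1.9]
width: 28.9
```

{"fn": "play_rows", "kwargs": {
  "series": [
    [-2,0.6,0.2,-8,1],
    [-6,1.8,0.4,-16,1],
    [-10.5,3.2,0.6,-24,1],
    [-15,4.6,0.8,-32,1],
    [-19.5,6,1,-40,1],
    [-23.5,7.2,1,-48,1],
    [-26,8,1,-56,1],
    [-26.6,8.1,1,-63.7,1]
  ]
}}

```text
clock: 4.8
eef_pos: [451.7, -153.1, 107.9]
tool_rot: [-3.136, -0.0, 1.652]
force: [0.4, -0.2, -0.6]
width: 29.0
```

{"fn": "play_rows", "kwargs": {
  "series": [
    [0,0,0,0,1],
    [0,0,0,0,1],
    [0,0,0,0,1]
  ]
}}

```text
clock: 5.1
eef_pos: [456.7, -149.2, 108.9]
tool_rot: [3.141, -0.001, 1.65]
force: [-0.7, 0.4, -1.3]
width: 28.8
```

```bash
python3 -c "
from plan import *
plan([(457.7,-150.2,23,1.651)])
s=cam('side');save(s,'b.png',(200,180,400,380),3)"
```

```text
t 5.1 pos [ 456.7 -149.2  108.9] yaw 1.65 w 28.8 F [-0.7  0.4 -1.3] q7 0.01
(457.7, -150.2, 23, 1.651) -> [-0.11  0.09  8.59] turn -0.0 dist 86
```

View pics/b.png

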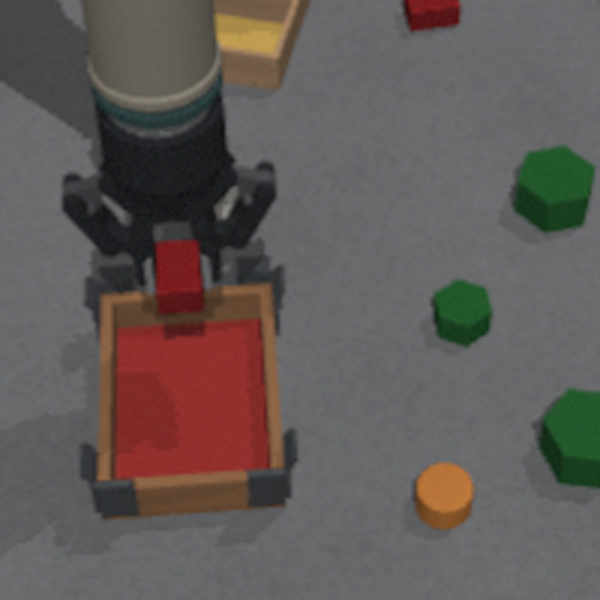

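The side view shows ruby2 held level above the +y end of the red tray, at about (260,270) in the full frame. Lowering it now.

{"fn": "play_rows", "kwargs": {
  "series": [
    [-0.1,0.1,2,0,1],
    [-0.1,0.1,5,0,1],
    [-0.1,0.1,7.5,0,1],
    [-0.1,0.1,8.3,0,1],
    [-0.1,0.1,8.6,0,1],
    [-0.1,0.1,8.6,0,1],
    [-0.1,0.1,8.7,0,1],
    [-0.1,0.1,8.7,0,1]
  ]
}}

```text
clock: 5.95
eef_pos: [457.8, -151.3, 23.2]
tool_rot: [3.14, 0.001, 1.651]
force: [0.2, 0.4, -0.9]
width: 28.9
```

{"fn": "play_rows", "kwargs": {
  "series": [
    [0,0,0,0,0.4],
    [0,0,0,0,0.4],
    [0,0,0,0,0.4],
    [0,0,0,0,0.4],
    [0,0,-2,0,0.4],
    [0,0,-5,0,0.4],
    [0,0,-9,0,0.4],
    [0,0,-9,0,0.4]
  ]
}}

```text
clock: 6.75
eef_pos: [459.9, -151.7, 116.2]
tool_rot: [3.134, 0.002, 1.651]
force: [-0.1, -1.1, -0.0]
width: 51.5
```

```bash
python3 -c "
from plan import *
plan([(550,34,120,.9),(641.8,216.8,110,.17),(641.8,216.8,16,.17)])"
```

```text
t 6.75 pos [ 459.9 -151.7  116.2] yaw 1.651 w 51.5 F [-0.1 -1.1 -0. ] q7 -0.01
(550, 34, 120, 0.9) -> [17.79 10.47 -0.38] turn 43.0 dist 206
(641.8, 216.8, 110, 0.17) -> [20.03 -4.17  1.  ] turn 41.8 dist 205
(641.8, 216.8, 16, 0.17) -> [ 0.  -0.   9.4] turn -0.0 dist 94
```

{"fn": "play_rows", "kwargs": {
  "series": [
    [3,1.7,0,8,0],
    [7,4,0,16,0],
    [11,6.5,0,24,0],
    [15,9,-0.4,32,0],
    [17.8,10.5,-0.4,40,0],
    [17.8,10.5,-0.4,43,0]
  ]
}}

```text
clock: 7.35
eef_pos: [549.5, 41.8, 116.0]
tool_rot: [-3.141, -0.004, 0.905]
force: [-0.1, -0.2, -0.7]
width: 85.1
```

{"fn": "play_rows", "kwargs": {
  "series": [
    [4,-0.8,0.2,8,0],
    [8,-1.7,0.4,16,0],
    [12,-2.5,0.6,24,0],
    [16,-3.4,0.8,32,0],
    [19,-4,1,40,0],
    [20,-4.2,1,43,0],
    [20,-4.2,1,43,0],
    [20,-4.2,1,43,0]
  ]
}}

```text
clock: 8.15
eef_pos: [638.2, 216.5, 105.6]
tool_rot: [3.14, 0.002, 0.151]
force: [-0.6, -0.0, -0.5]
width: 85.7
```

{"fn": "play_rows", "kwargs": {
  "series": [
    [0,0,2,0,0],
    [0,0,5,0,0],
    [0,0,5,0,0],
    [0,0,5,0,0]
  ]
}}

```text
clock: 8.55
eef_pos: [638.5, 215.8, 56.3]
tool_rot: [3.141, 0.001, 0.149]
force: [-0.5, 0.6, 1.0]
width: 85.6
```

```bash
python3 -c "
from plan import *
plan([(641.8,216.8,16,.15)])
s=cam('side');save(s,'c.png',(250,100,450,250),3)"
```

```text
t 8.55 pos [638.5 215.8  56.3] yaw 0.149 w 85.6 F [-0.5  0.6  1. ] q7 -1.6
(641.8, 216.8, 16, 0.15) -> [ 0.34 -0.05  4.03] turn -0.1 dist 40
```

View pics/c.png

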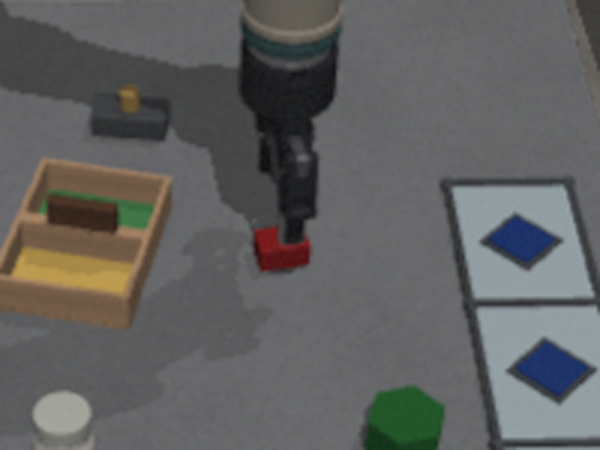

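The side view shows the gripper straddling ruby1, around (343,182) in the full frame, so I'll descend and grip.

{"fn": "play_rows", "kwargs": {
  "series": [
    [0.3,0,2,0,0],
    [0.3,0,4,0,0],
    [0.3,0,4,0,0],
    [0.3,0,4,0,1],
    [0.3,0,4,0,1],
    [0.3,0,4,0,1],
    [0.3,0,4,0,1],
    [0.3,0,4,0,1]
  ]
}}

```text
clock: 9.4
eef_pos: [642.9, 218.2, 17.7]
tool_rot: [-3.141, -0.002, 0.15]
force: [-0.3, -0.8, 5.2]
width: 28.5
```

{"fn": "play_rows", "kwargs": {
  "series": [
    [0,0,0,0,1],
    [0,0,0,0,1],
    [0,0,-1,0,1],
    [0,0,-4,0,1],
    [0,0,-8,0,1],
    [0,0,-10,0,1],
    [0,0,-10,0,1],
    [0,0,-10,0,1]
  ]
}}

```text
clock: 10.2
eef_pos: [641.5, 218.1, 116.5]
tool_rot: [-3.141, 0.0, 0.15]
force: [-0.5, -0.1, -1.5]
width: 28.6
```

```bash
python3 -c "
from plan import *
plan([(560,10,130,.9),(463.3,-220,110,1.651),(463.3,-220,23,1.651)])"
```

```text
t 10.2 pos [641.5 218.1 116.5] yaw 0.15 w 28.6 F [-0.5 -0.1 -1.5] q7 -1.61
(560, 10, 130, 0.9) -> [-11.17  19.36  -1.35] turn -43.0 dist 224
(463.3, -220, 110, 1.651) -> [-24.03   6.72   2.  ] turn -43.0 dist 250
(463.3, -220, 23, 1.651) -> [ 0.  -0.   8.7] turn -0.0 dist 87
```

{"fn": "play_rows", "kwargs": {
  "series": [
    [-1,2,-0.3,-7,1],
    [-3,5,-0.6,-15,1],
    [-5.5,9,-1.4,-23,1],
    [-8,13.5,-1.4,-31,1],
    [-10,17,-1.4,-39,1],
    [-11.2,19.4,-1.4,-43,1],
    [-11.2,19.4,-1.4,-43,1]
  ]
}}

```text
clock: 10.9
eef_pos: [557.0, 3.4, 128.7]
tool_rot: [-3.139, 0.006, 0.894]
force: [-0.3, -0.4, -0.8]
width: 28.1
```

{"fn": "play_rows", "kwargs": {
  "series": [
    [-3,0.8,0.2,-8,1],
    [-7,2,0.5,-16,1],
    [-11,3,1,-24,1],
    [-15,4.2,1.5,-32,1],
    [-19,5.3,2,-39,1],
    [-22.5,6.3,2,-43,1],
    [-24,6.7,2,-43,1],
    [-24,6.7,2,-43,1]
  ]
}}

```text
clock: 11.7
eef_pos: [461.6, -222.3, 109.0]
tool_rot: [-3.139, -0.001, 1.646]
force: [-0.5, 0.7, -0.8]
width: 28.5
```

{"fn": "play_rows", "kwargs": {
  "series": [
    [0,0,0,0,1],
    [0,0,0,0,1],
    [0,0,0,0,1]
  ]
}}

```text
clock: 12.0
eef_pos: [464.4, -218.4, 110.2]
tool_rot: [3.141, -0.001, 1.654]
force: [-0.7, 0.4, -0.8]
width: 28.6
```

```bash
python3 -c "
from plan import *
plan([(463.3,-220,24,1.651)])"
```

```text
t 12.0 pos [ 464.4 -218.4  110.2] yaw 1.654 w 28.6 F [-0.7  0.4 -0.8] q7 0.15
(463.3, -220, 24, 1.651) -> [-0.15 -0.12  8.62] turn 0.2 dist 86
```

{"fn": "play_rows", "kwargs": {
  "series": [
    [-0.1,-0.1,2,0,1],
    [-0.1,-0.1,5,0,1],
    [-0.1,-0.1,7.5,0,1],
    [-0.1,-0.1,8.3,0,1],
    [-0.1,-0.1,8.5,0,1],
    [-0.1,-0.1,8.6,0,1],
    [-0.1,-0.1,8.6,0,1],
    [-0.1,-0.1,8.6,0,1]
  ]
}}

```text
clock: 12.8
eef_pos: [463.4, -221.6, 25.3]
tool_rot: [3.14, 0.001, 1.651]
force: [-0.6, -0.6, -1.0]
width: 28.6
```

{"fn": "play_rows", "kwargs": {
  "series": [
    [0,0,0,0,0.4],
    [0,0,0,0,0.4],
    [0,0,0,0,0.4],
    [0,0,0,0,0.4],
    [0,0,-2,0,0.4],
    [0,0,-5,0,0.4],
    [0,0,-9,0,0.4],
    [0,0,-9,0,0.4]
  ]
}}

```text
clock: 13.6
eef_pos: [465.6, -222.4, 118.4]
tool_rot: [3.134, 0.004, 1.651]
force: [1.2, 0.1, -0.2]
width: 51.1
```

```bash
python3 -c "
from plan import *
plan([(470,0,135,.75),(473.5,217.8,120,-.217),(473.5,217.8,48,-.217)])"
```

```text
t 13.6 pos [ 465.6 -222.4  118.4] yaw 1.651 w 51.1 F [ 1.2  0.1 -0.2] q7 0.15
(470, 0, 135, 0.75) -> [22.13  2.22 -1.66] turn 51.6 dist 223
(473.5, 217.8, 120, -0.217) -> [ 15.1 -15.7   1.5] turn 55.4 dist 218
(473.5, 217.8, 48, -0.217) -> [-0.  -0.   7.2] turn -0.0 dist 72
```

{"fn": "play_rows", "kwargs": {
  "series": [
    [3,0.3,-0.5,8,0.4],
    [7,0.7,-1,16,0.4],
    [11,1.1,-1.6,24,0.4],
    [15,1.5,-1.6,32,0.4],
    [19,1.9,-1.6,40,0.4],
    [21.5,2.2,-1.6,48,0.4],
    [22.1,2.2,-1.6,51.6,0.4]
  ]
}}

```text
clock: 14.3
eef_pos: [466.8, 4.7, 129.9]
tool_rot: [-3.141, -0.001, 0.752]
force: [1.0, -0.3, -0.6]
width: 51.1
```

{"fn": "play_rows", "kwargs": {
  "series": [
    [2.5,-2.5,0.3,8,0.4],
    [5,-5,0.6,16,0.4],
    [8,-8,1,24,0.4],
    [11,-11,1.3,32,0.4],
    [13.5,-14,1.5,40,0.3],
    [15.1,-15.7,1.5,48,0.3],
    [15.1,-15.7,1.5,55.4,0.3],
    [15.1,-15.7,1.5,55.4,0.3]
  ]
}}

```text
clock: 15.1
eef_pos: [469.6, 219.3, 114.6]
tool_rot: [3.14, 0.0, -0.214]
force: [-0.9, -0.6, -0.4]
width: 59.7
```

{"fn": "play_rows", "kwargs": {
  "series": [
    [0,0,0,0,0.3],
    [0,0,0,0,0.3],
    [0,0,1,0,0.3],
    [0,0,1,0,0.3],
    [0,0,1,0,0.3]
  ]
}}

```text
clock: 15.6
eef_pos: [470.0, 218.0, 104.9]
tool_rot: [3.141, 0.001, -0.217]
force: [-0.3, -0.0, 0.7]
width: 59.6
```

```bash
cat > m.py <<'E'
from fit import *
from plan import plan
E
python3 -c "
from m import *
plan([(473.5,217.8,48,-.217)])
s=cam('side');t=cam('top')
print(fit([s],'bay',0,36,'tray',[473,217.7,-.2],115))
print(fit([s],'red',0,36,'tray',[460.5,-185,.08],125),fit([t],'red',0,36,'tray',[460.5,-185,.08],125))
cv2.imwrite('pics/d.png',np.vstack([np.hstack([cv2.resize(s['img'][100:240,200:380,::-1],None,fx=2.2,fy=2.2),cv2.resize(s['img'][240:380,200:380,::-1],None,fx=2.2,fy=2.2)])]))"
```

```text
t 15.6 pos [470.  218.  104.9] yaw -0.217 w 59.6 F [-0.3 -0.   0.7] q7 -1.87
(473.5, 217.8, 48, -0.217) -> [ 0.34 -0.06  5.69] turn 0.0 dist 57
(array([ 4.72989439e+02,  2.17267372e+02, -2.11010846e-01]), np.float64(0.09202797949594191))
(array([ 4.59480602e+02, -1.84756757e+02,  8.65287555e-02]), np.float64(0.010685914156983637)) (array([ 4.60854396e+02, -1.85451675e+02,  7.78605624e-02]), np.float64(0.009394654088050314))
```

View pics/d.png

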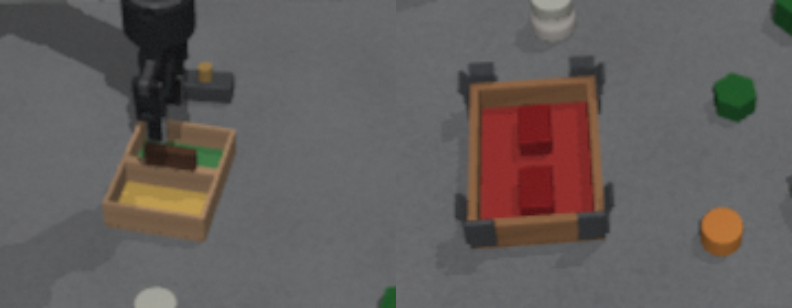

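Both rubies lie flat and apart in the red tray, which hasn't moved. The gripper is above the bay tray's dark grip, so I'll take hold of it.

{"fn": "play_rows", "kwargs": {
  "series": [
    [0.3,-0.1,2,0,0.3],
    [0.3,-0.1,4.5,0,0.3],
    [0.3,-0.1,5.7,0,0.3],
    [0.3,-0.1,5.7,0,0.3],
    [0.3,-0.1,5.7,0,1],
    [0.3,-0.1,5.7,0,1],
    [0.3,-0.1,5.7,0,1],
    [0.3,-0.1,5.7,0,1]
  ]
}}

```text
clock: 16.5
eef_pos: [473.9, 218.7, 49.3]
tool_rot: [-3.141, -0.001, -0.217]
force: [-1.2, -0.9, 6.4]
width: 10.9
```

{"fn": "play_rows", "kwargs": {
  "series": [
    [0,0,0,0,1],
    [0,0,0,0,1],
    [0,0,0,0,1],
    [0,0,0,0,1]
  ]
}}

```text
clock: 16.9
eef_pos: [473.9, 218.7, 49.3]
tool_rot: [-3.141, -0.001, -0.217]
force: [-1.0, -0.9, 5.7]
width: 10.8
```

```bash
python3 -c "
from m import *
plan([(473.5,217.8,150,-.217)])
t=cam('top'); s=cam('side')
print(fit([s],'bay',0,36,'tray',[473,217.7,-.2],115))"
```

```text
t 16.9 pos [473.9 218.7  49.3] yaw -0.217 w 10.8 F [-1.  -0.9  5.7] q7 -1.83
(473.5, 217.8, 150, -0.217) -> [ -0.02   0.1  -10.07] turn 0.0 dist 101
(array([ 4.73675308e+02,  2.20480112e+02, -2.05120680e-01]), np.float64(0.19602539981185324))
```

{"fn": "play_rows", "kwargs": {
  "series": [
    [0,0,-0.5,0,1],
    [0,0,-2,0,1],
    [0,0,-5,0,1],
    [0,0,-8,0,1],
    [0,0,-10,0,1],
    [0,0,-10,0,1],
    [0,0,-10,0,1]
  ]
}}

```text
clock: 17.7
eef_pos: [472.9, 219.1, 148.1]
tool_rot: [-3.141, 0.0, -0.216]
force: [0.3, 0.1, -3.4]
width: 11.1
```

```bash
python3 -c "
from m import *
plan([(500,20,145,-.07),(460.3,-185.1,140,.08)])"
```

```text
t 17.7 pos [472.9 219.1 148.1] yaw -0.216 w 11.1 F [ 0.3  0.1 -3.4] q7 -1.9
(500, 20, 145, -0.07) -> [ 6.92 18.87  0.31] turn -8.4 dist 201
(460.3, -185.1, 140, 0.08) -> [-2.53 20.74  0.5 ] turn -8.6 dist 209
```

{"fn": "play_rows", "kwargs": {
  "series": [
    [0.5,1.5,0,-1,1],
    [1.5,4.5,0,-2,1],
    [3,8,0,-3,1],
    [4.2,11.5,0.3,-5,1],
    [5.5,15,0.3,-7,1],
    [6.5,17.8,0.3,-8,1],
    [6.9,18.9,0.3,-8.4,1]
  ]
}}

```text
clock: 18.4
eef_pos: [499.3, 15.5, 144.0]
tool_rot: [3.139, 0.002, -0.075]
force: [-0.1, 0.6, -2.7]
width: 11.3
```

{"fn": "play_rows", "kwargs": {
  "series": [
    [-0.3,2,0.1,-1,1],
    [-0.8,5,0.2,-2,1],
    [-1.2,9,0.3,-3,1],
    [-1.7,13,0.4,-5,1],
    [-2.1,16.5,0.5,-7,1],
    [-2.4,19.5,0.5,-8.6,1],
    [-2.5,20.7,0.5,-8.6,1],
    [-2.5,20.7,0.5,-8.6,1]
  ]
}}

```text
clock: 19.2
eef_pos: [460.1, -186.3, 139.6]
tool_rot: [-3.141, 0.001, 0.077]
force: [0.6, 0.5, -2.7]
width: 10.7
```

{"fn": "play_rows", "kwargs": {
  "series": [
    [0,0,0,0,1],
    [0,0,0,0,1],
    [0,0,1.5,0,1],
    [0,0,2.5,0,1],
    [0,0,2.5,0,1],
    [0,0,2.5,0,1]
  ]
}}

```text
clock: 19.8
eef_pos: [460.8, -184.6, 115.2]
tool_rot: [-3.141, 0.001, 0.081]
force: [-0.4, 0.2, -3.6]
width: 10.7
```

```bash
python3 -c "
from m import *
plan([(460.3,-185.1,112,.08)])
s=cam('side');t=cam('top')
z=status.read_state()['eef_pos'][2]-49.3
print(z,fit([s],'bay',z,z+36,'tray',[460.3,-185.1,.08],125))
save(s,'e.png',(190,180,390,380),3)"
```

```text
t 19.8 pos [ 460.8 -184.6  115.2] yaw 0.081 w 10.7 F [-0.4  0.2 -3.6] q7 -0.94
(460.3, -185.1, 112, 0.08) -> [-0.05  0.04  0.32] turn 0.1 dist 3
66.33234169828458 (array([ 4.62996813e+02, -2.06140280e+02,  9.74917418e-02]), np.float64(0.2523450456053068))
```

View pics/e.png

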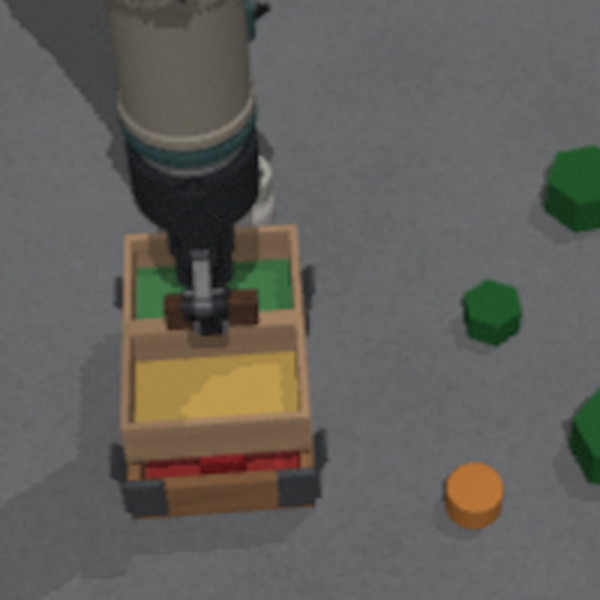

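The side view shows the bay tray level over the red tray inside the brackets, and the jar at (278,243) untouched. I'll check the rim corners against the red tray in this same camera.

```bash
python3 -c "
from m import *
s=load('side')
px=np.array([[122,428],[311,419],[299,228],[125,237]])/3+[190,180]
P=back(s,px,102.3); print(P.round(1),P.mean(0))
print('pred',((proj(s,place(SH['bay'],66.3,102.3,np.array([460.8,-184.6,.081])))[4:]-[190,180])*3).round(0))
print('red-based',((proj(s,place(SH['bay'],66.3,102.3,np.array([459.4,-184.75,.086])))[4:]-[190,180])*3).round(0))
# masked fit: exclude arm/red tray by colour: pale wood + bay colours
H=hsv(s); 
for u,v in [(125,330),(215,440),(222,500),(303,350)]: print(H[180+v//3,190+u//3])
"
```

```text
[[ 410.5 -266.1  102.3]
 [ 526.1 -260.1  102.3]
 [ 514.7 -106.4  102.3]
 [ 397.7 -114.   102.3]] [ 462.24166868 -186.63912309  102.3       ]
pred [[120. 429.]
 [309. 416.]
 [296. 223.]
 [124. 234.]]
red-based [[118. 430.]
 [308. 415.]
 [293. 223.]
 [121. 235.]]
[ 15  84 131]
[ 14  97 113]
[ 13 127  94]
[ 13  80 144]
```

```bash
python3 -c "
from m import *
s=load('side'); o=np.array([190,180]); m=cmask(s,'tray')[180:380,190:390]
w=np.ones_like(m); w[:, :]=1; w[:100,45:87]=0; w[140:]=0
M=cv2.resize(m,None,fx=S,fy=S,interpolation=0);W=cv2.resize(w,None,fx=S,fy=S,interpolation=0)
W[:,120*S:]=0
M=cv2.morphologyEx(M,cv2.MORPH_CLOSE,np.ones((60,60)))
def c(p):
    im=np.zeros_like(M); hullmask(s,place(SH['bay'],66.3,102.3,p),o,1,im); return ((im!=M)*W).sum()
for y in(.06,.08,.1):
    r=minimize(c,[461,-185,y],method='Nelder-Mead',options=dict(initial_simplex=[[461,-185,y],[466,-185,y],[461,-180,y],[461,-185,y+.05]],fatol=.5)); print(r.x,r.fun)
"
```

```text
[ 4.61278793e+02 -1.85928619e+02  9.08004280e-02] 772.0
[ 4.61368759e+02 -1.85730289e+02  9.02958285e-02] 773.0
[ 4.61420968e+02 -1.85503223e+02  8.95996367e-02] 776.0
```

{"fn": "play_rows", "kwargs": {
  "series": [
    [-0.2,-0.1,0,0,1],
    [-0.2,-0.1,0.5,0,1],
    [-0.2,-0.1,1,0,1],
    [-0.2,-0.1,1.5,0,1],
    [-0.2,-0.1,2,0,1],
    [-0.2,-0.1,2,0,1],
    [-0.2,-0.1,2,0,1]
  ]
}}

```text
clock: 20.6
eef_pos: [458.6, -184.5, 95.1]
tool_rot: [-3.141, 0.0, 0.08]
force: [0.5, 0.3, -3.1]
width: 10.9
```

{"fn": "play_rows", "kwargs": {
  "series": [
    [0,0,0.3,0,1],
    [0,0,0.6,0,1],
    [0,0,0.8,0,1],
    [0,0,0.8,0,1],
    [0,0,0.8,0,1]
  ]
}}

```text
clock: 21.1
eef_pos: [458.7, -184.5, 87.3]
tool_rot: [-3.142, 0.0, 0.08]
force: [-0.6, -0.3, -3.3]
width: 10.1
```

```bash
python3 -c "
from m import *
plan([(460.3,-185.1,85.5,.08)])
s=cam('side');save(s,'f.png',(190,180,390,380),3)"
```

```text
t 21.1 pos [ 458.7 -184.5   87.3] yaw 0.08 w 10.1 F [-0.6 -0.3 -3.3] q7 -0.92
(460.3, -185.1, 85.5, 0.08) -> [0.15 0.07 0.18] turn 0.0 dist 2
```

View pics/f.png

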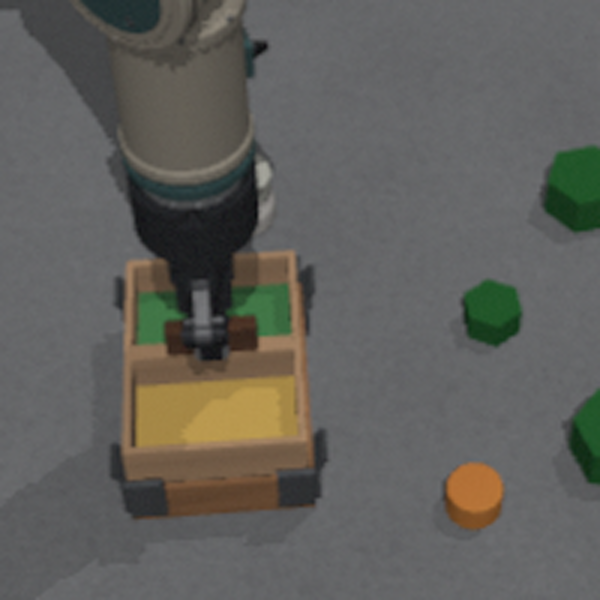

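The upper tray is inside all four brackets with no side force, so I'll lower it the last millimetres and release.

{"fn": "play_rows", "kwargs": {
  "series": [
    [0,0,0.1,0,1],
    [0,0,0.2,0,1],
    [0,0,0.2,0,1],
    [0,0,0.2,0,0.3],
    [0,0,0.2,0,0.3],
    [0,0,0.2,0,0.3],
    [0,0,0.2,0,0.3],
    [0,0,0.2,0,0.3]
  ]
}}

```text
clock: 21.95
eef_pos: [458.8, -184.5, 85.4]
tool_rot: [3.142, -0.0, 0.08]
force: [-0.5, -0.3, 0.4]
width: 60.1
```

{"fn": "play_rows", "kwargs": {
  "series": [
    [0,0,-1,0,0.3],
    [0,0,-4,0,0.3],
    [0,0,-7,0,0.3],
    [0,0,-7,0,0.3]
  ]
}}

```text
clock: 22.35
eef_pos: [461.1, -185.6, 159.1]
tool_rot: [3.139, -0.007, 0.08]
force: [0.8, -0.1, -0.4]
width: 59.8
```

```bash
python3 -c "
from m import *
plan([(600,-109,140,1.2),(650.5,-109,100,1.69),(650.5,-109,17,1.69)])"
```

```text
t 22.35 pos [ 461.1 -185.6  159.1] yaw 0.08 w 59.8 F [ 0.8 -0.1 -0.4] q7 -0.96
(600, -109, 140, 1.2) -> [14.46 -6.52  1.91] turn -64.2 dist 160
(650.5, -109, 100, 1.69) -> [1.83 4.71 4.  ] turn -28.1 dist 64
(650.5, -109, 17, 1.69) -> [ 0.  -0.   8.3] turn -0.0 dist 83
```

{"fn": "play_rows", "kwargs": {
  "series": [
    [2,-1,0,-8,0],
    [5,-2,0,-16,0],
    [8,-3.5,0.5,-24,0],
    [11,-5,1,-32,0],
    [13.5,-6,1.5,-40,0],
    [14.5,-6.5,1.9,-48,0],
    [14.5,-6.5,1.9,-56,0],
    [14.5,-6.5,1.9,-64.2,0]
  ]
}}

```text
clock: 23.15
eef_pos: [597.9, -107.5, 135.8]
tool_rot: [-3.141, 0.0, 1.208]
force: [0.2, -0.4, -0.0]
width: 85.4
```

{"fn": "play_rows", "kwargs": {
  "series": [
    [0.5,1,1,-8,0],
    [1,3,2,-16,0],
    [1.8,4.7,4,-24,0],
    [1.8,4.7,5,-28.1,0],
    [1.8,4.7,5.5,-28.1,0],
    [1.8,4.7,6,-28.1,0],
    [1.8,4.7,6,-28.1,0],
    [1.8,4.7,6,-28.1,0]
  ]
}}

```text
clock: 23.95
eef_pos: [648.4, -108.4, 76.9]
tool_rot: [3.141, 0.0, 1.69]
force: [-0.4, 0.5, 0.2]
width: 85.2
```

```bash
python3 -c "
from m import *
plan([(650.5,-109,17,1.69)])
s=cam('side');save(s,'g.png',(200,220,440,380),3)"
```

```text
t 23.95 pos [ 648.4 -108.4   76.9] yaw 1.69 w 85.2 F [-0.4  0.5  0.2] q7 0.04
(650.5, -109, 17, 1.69) -> [-0.09  0.2   5.99] turn 0.0 dist 60
```

View pics/g.png

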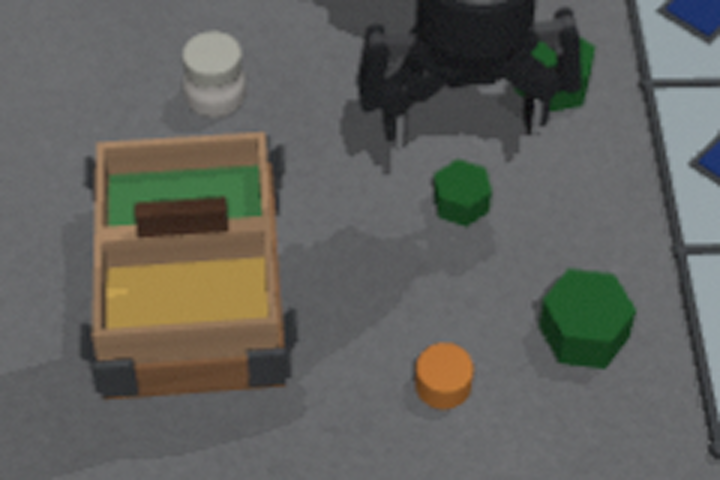

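The upper tray sits down inside the brackets, with its rim corners at about (235,265) and (290,265). The gripper is open above the small green hexagon at (354,284), well clear of the larger ones.

{"fn": "play_rows", "kwargs": {
  "series": [
    [-0.1,0.2,2,0,0],
    [-0.1,0.2,4,0,0],
    [-0.1,0.2,5.9,0,0],
    [-0.1,0.2,5.9,0,0],
    [-0.1,0.2,5.9,0,1],
    [-0.1,0.2,5.9,0,1],
    [-0.1,0.2,5.9,0,1],
    [-0.1,0.2,5.9,0,1]
  ]
}}

```text
clock: 24.8
eef_pos: [651.7, -109.1, 19.0]
tool_rot: [3.139, 0.001, 1.691]
force: [1.4, 0.4, -0.4]
width: 36.8
```

{"fn": "play_rows", "kwargs": {
  "series": [
    [0,0,0,0,1],
    [0,0,0,0,1],
    [0,0,-1,0,1],
    [0,0,-4,0,1],
    [0,0,-8,0,1],
    [0,0,-12,0,1],
    [0,0,-13.5,0,1],
    [0,0,-13.5,0,1]
  ]
}}

```text
clock: 25.6
eef_pos: [652.1, -109.2, 155.3]
tool_rot: [3.136, 0.001, 1.691]
force: [0.1, 0.2, -0.5]
width: 36.4
```

```bash
python3 -c "
from m import *
plan([(455.4,-145.1,145,1.651),(455.4,-145.1,61,1.651)])"
```

```text
t 25.6 pos [ 652.1 -109.2  155.3] yaw 1.691 w 36.4 F [ 0.1  0.2 -0.5] q7 0.06
(455.4, -145.1, 145, 1.651) -> [ -1.2  -19.96   1.03] turn 2.3 dist 200
(455.4, -145.1, 61, 1.651) -> [ 0.  -0.   8.4] turn -0.0 dist 84
```

{"fn": "play_rows", "kwargs": {
  "series": [
    [-0.1,-2,0,0,1],
    [-0.3,-6,0,0,1],
    [-0.6,-10.5,0.5,0,1],
    [-0.9,-15,1,2,1],
    [-1.1,-18.5,1,2.3,1],
    [-1.2,-20,1,2.3,1],
    [-1.2,-20,1,2.3,1],
    [-1.2,-20,1,2.3,1]
  ]
}}

```text
clock: 26.4
eef_pos: [453.8, -144.7, 141.6]
tool_rot: [-3.141, -0.001, 1.651]
force: [0.4, -1.0, 0.3]
width: 36.7
```

{"fn": "play_rows", "kwargs": {
  "series": [
    [0,0,0,0,1],
    [0,0,1,0,1],
    [0,0,2,0,1],
    [0,0,2,0,1],
    [0,0,2,0,1]
  ]
}}

```text
clock: 26.9
eef_pos: [453.2, -144.7, 121.6]
tool_rot: [-3.14, -0.001, 1.652]
force: [0.7, -0.7, -0.5]
width: 36.3
```

```bash
python3 -c "
from m import *
plan([(455.4,-145.1,61.8,1.651)])"
```

```text
t 26.9 pos [ 453.2 -144.7  121.6] yaw 1.652 w 36.3 F [ 0.7 -0.7 -0.5] q7 0.08
(455.4, -145.1, 61.8, 1.651) -> [-0.06  0.22  5.98] turn 0.0 dist 60
```

{"fn": "play_rows", "kwargs": {
  "series": [
    [-0.1,0.2,1.5,0,1],
    [-0.1,0.2,3.5,0,1],
    [-0.1,0.2,5,0,1],
    [-0.1,0.2,5.6,0,1],
    [-0.1,0.2,5.9,0,1],
    [-0.1,0.2,6,0,1],
    [-0.1,0.2,6,0,1],
    [-0.1,0.2,6,0,1]
  ]
}}

```text
clock: 27.7
eef_pos: [455.8, -145.9, 62.9]
tool_rot: [3.141, 0.0, 1.651]
force: [-0.0, 0.3, -0.4]
width: 36.9
```

{"fn": "play_rows", "kwargs": {
  "series": [
    [0,0,0,0,0.35],
    [0,0,0,0,0.35],
    [0,0,0,0,0.35],
    [0,0,0,0,0.35],
    [0,0,-2,0,0.35],
    [0,0,-5,0,0.35],
    [0,0,-8,0,0.35],
    [0,0,-8,0,0.35]
  ]
}}

```text
clock: 28.5
eef_pos: [457.7, -146.3, 145.5]
tool_rot: [3.135, 0.002, 1.651]
force: [0.9, -0.4, -0.8]
width: 55.6
```

```bash
python3 -c "
from m import *
plan([(630.5,-259.5,100,1.651),(630.5,-259.5,18,1.651)])"
```

```text
t 28.5 pos [ 457.7 -146.3  145.5] yaw 1.651 w 55.6 F [ 0.9 -0.4 -0.8] q7 0.09
(630.5, -259.5, 100, 1.651) -> [-12.66  16.32   4.55] turn -0.0 dist 211
(630.5, -259.5, 18, 1.651) -> [ 0.  -0.   8.2] turn -0.0 dist 82
```

{"fn": "play_rows", "kwargs": {
  "series": [
    [-1,1.5,0,0,0.25],
    [-3.5,4.5,0,0,0.25],
    [-6.5,8.5,1,0,0.25],
    [-9.5,12.5,2,0,0.25],
    [-12,15.5,4,0,0.25],
    [-12.7,16.3,5,0,0.25],
    [-12.7,16.3,7,0,0.25],
    [-12.7,16.3,7,0,0.25]
  ]
}}

```text
clock: 29.3
eef_pos: [625.0, -258.2, 68.4]
tool_rot: [-3.135, -0.003, 1.651]
force: [-2.3, -0.5, -0.2]
width: 64.2
```

{"fn": "play_rows", "kwargs": {
  "series": [
    [0,0,0,0,0.25],
    [0,0,0,0,0.25],
    [0,0,0,0,0.25]
  ]
}}

```text
clock: 29.6
eef_pos: [628.5, -259.2, 73.6]
tool_rot: [3.14, 0.001, 1.651]
force: [0.3, 0.0, 0.2]
width: 64.1
```

```bash
python3 -c "
from m import *
plan([(630.5,-259.5,18,1.651)])
s=cam('side');save(s,'i.png',(200,220,440,380),3)"
```

```text
t 29.6 pos [ 628.5 -259.2   73.6] yaw 1.651 w 64.1 F [0.3 0.  0.2] q7 0.22
(630.5, -259.5, 18, 1.651) -> [-0.04  0.19  5.56] turn 0.0 dist 56
```

View pics/i.png

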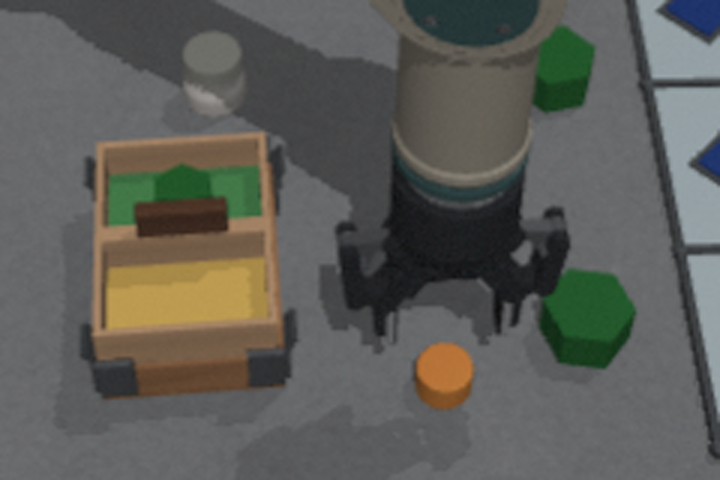

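Green lies in the green bay, behind the grip at (261,281). The gripper is open above the amber disc at (348,345), with the large hexagon at (395,325) off to the side.

{"fn": "play_rows", "kwargs": {
  "series": [
    [0,0.2,1.5,0,0.25],
    [0,0.2,3,0,0.25],
    [0,0.2,4.5,0,0.25],
    [0,0.2,5.5,0,0.25],
    [0,0.2,5.5,0,1],
    [0,0.2,5.5,0,1],
    [0,0.2,5.5,0,1],
    [0,0.2,5.5,0,1]
  ]
}}

```text
clock: 30.45
eef_pos: [630.6, -259.3, 18.0]
tool_rot: [3.14, 0.001, 1.651]
force: [0.7, 0.3, 0.4]
width: 35.9
```

{"fn": "play_rows", "kwargs": {
  "series": [
    [0,0,0,0,1],
    [0,0,0,0,1],
    [0,0,-1,0,1],
    [0,0,-4,0,1],
    [0,0,-8,0,1],
    [0,0,-12,0,1],
    [0,0,-13,0,1],
    [0,0,-13,0,1]
  ]
}}

```text
clock: 31.25
eef_pos: [631.5, -259.7, 150.4]
tool_rot: [3.137, 0.002, 1.651]
force: [0.1, 0.5, -1.5]
width: 36.1
```

```bash
python3 -c "
from m import *
plan([(462,-225,125,1.651),(462,-225,62,1.651)])"
```

```text
t 31.25 pos [ 631.5 -259.7  150.4] yaw 1.651 w 36.1 F [ 0.1  0.5 -1.5] q7 0.24
(462, -225, 125, 1.651) -> [  4.81 -16.62   2.54] turn -0.0 dist 175
(462, -225, 62, 1.651) -> [ 0.  -0.   6.3] turn -0.0 dist 63
```

{"fn": "play_rows", "kwargs": {
  "series": [
    [0.5,-1.7,0,0,1],
    [1.5,-5,0,0,1],
    [2.7,-9.3,0.5,0,1],
    [3.8,-13,1,0,1],
    [4.5,-15.6,1.5,0,1],
    [4.8,-16.6,2,0,1],
    [4.8,-16.6,2.5,0,1],
    [4.8,-16.6,2.5,0,1]
  ]
}}

```text
clock: 32.05
eef_pos: [460.6, -224.4, 121.1]
tool_rot: [-3.14, -0.001, 1.651]
force: [-0.4, 0.5, -0.6]
width: 35.4
```

{"fn": "play_rows", "kwargs": {
  "series": [
    [0,0,0,0,1],
    [0,0,0,0,1],
    [0,0,0,0,1]
  ]
}}

```text
clock: 32.35
eef_pos: [461.5, -224.6, 122.3]
tool_rot: [3.141, 0.0, 1.651]
force: [0.2, 0.0, -0.4]
width: 35.9
```

```bash
python3 -c "
from m import *
plan([(462,-225,61,1.651)])"
```

```text
t 32.35 pos [ 461.5 -224.6  122.3] yaw 1.651 w 35.9 F [ 0.2  0.  -0.4] q7 0.22
(462, -225, 61, 1.651) -> [-0.04  0.05  6.13] turn 0.0 dist 61
```

{"fn": "play_rows", "kwargs": {
  "series": [
    [0,0.1,1.5,0,1],
    [0,0.1,3.5,0,1],
    [0,0.1,5,0,1],
    [0,0.1,5.7,0,1],
    [0,0.1,6,0,1],
    [0,0.1,6.1,0,1],
    [0,0.1,6.1,0,1],
    [0,0.1,6.1,0,1]
  ]
}}

```text
clock: 33.15
eef_pos: [462.2, -224.7, 61.9]
tool_rot: [3.141, 0.001, 1.651]
force: [-0.2, 0.6, -0.4]
width: 36.1
```

{"fn": "play_rows", "kwargs": {
  "series": [
    [0,0,0,0,0.35],
    [0,0,0,0,0.35],
    [0,0,0,0,0.35],
    [0,0,0,0,0.35],
    [0,0,-2,0,0.35],
    [0,0,-5,0,0.35],
    [0,0,-9,0,0.35],
    [0,0,-12,0,0.35]
  ]
}}

```text
clock: 33.95
eef_pos: [462.1, -224.6, 183.2]
tool_rot: [3.141, 0.0, 1.651]
force: [1.7, -0.4, -1.0]
width: 55.5
```

{"fn": "play_rows", "kwargs": {
  "series": [
    [-4,0,-1,0,0.35],
    [-8,0,-2,0,0.35],
    [-13,0,-2,0,0.35],
    [-18,0,-2,0,0.35],
    [-22,0,-2,0,0.35],
    [-25,0,-2,0,0.35],
    [-25,0,-2,0,0.35],
    [-25,0,-2,0,0.35]
  ]
}}

```text
clock: 34.75
eef_pos: [481.3, -473.5, 200.6]
tool_rot: [-3.141, -0.001, 1.65]
force: [0.4, 1.3, 0.3]
width: 55.5
```

```bash
python3 -c "
from m import *
plan([])
s=cam('side');t=cam('top');a=t['img'][230:350,290:530,::-1]; b=s['img'][220:380,190:430,::-1]
cv2.imwrite('pics/j.png',cv2.resize(np.vstack([a,b]),None,fx=2.1,fy=2.1,interpolation=cv2.INTER_CUBIC))
for V in([t],[s]): print(fit(V,'bay',36,72,'tray',[460,-185,.08],125))
for n,uv,z in(('jar',(323,284),50),('reel',(516,292),42),('weight',(133,259),25)): print(n,np.abs(t['img'][uv[1]-15:uv[1]+15,uv[0]-15:uv[0]+15].astype(int)).mean())
"
```

```text
t 34.75 pos [ 481.3 -473.5  200.6] yaw 1.65 w 55.5 F [0.4 1.3 0.3] q7 0.63
(array([ 4.59612470e+02, -1.84070505e+02,  8.15200247e-02]), np.float64(0.03172805958132045))
(array([ 4.73653450e+02, -1.77737410e+02,  5.86250291e-02]), np.float64(1.9815845570819517))
jar 120.46074074074075
reel 50.184074074074076
weight 66.82296296296296
```

View pics/j.png

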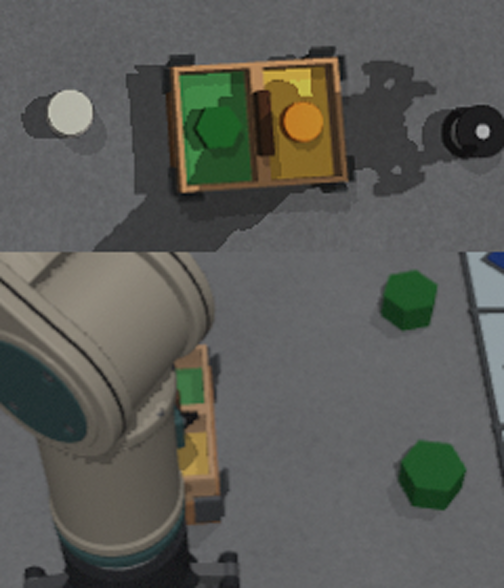

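The top view shows green flat in the green bay at (393,291) and amber flat in the amber bay at (434,288). The stacked trays are centred within about 2 mm, and the jar (323,284) and reel (516,292) are where they were. Handing in.

{"fn": "play_rows", "kwargs": {
  "series": [
    [0,0,0,0,0.35],
    [0,0,0,0,0.35],
    [0,0,0,0,0.35],
    [0,0,0,0,0.35]
  ]
}}

```text
clock: 35.25
eef_pos: [482.0, -473.4, 201.5]
tool_rot: [3.142, 0.0, 1.652]
force: [-0.4, -0.2, 0.9]
width: 55.4
```

```bash
python3 -c "
from h import *
print(status.read_state()['qd'].round(3)); print(order.finish_job())"
```

```text
[ 0.003  0.003  0.    -0.003  0.    -0.001 -0.001]
the job is handed in; nothing more can be done
None
```

The job was handed in at about 35 s. Both rubies were set down side by side in the red tray, the two-bay tray was stacked inside the brackets, and the small green hexagon and the amber disc were set in their own bays.

**Checks:**
- **Stack:** the last top-camera fit put the upper tray about 2 mm and 0.004 rad from the red tray's earlier fitted pose. The upper tray showed no sideways force as it went in.
- **Glass:** both rubies lay flat in the side picture taken before stacking. Green and amber lay flat in the last top picture.
- **Bystanders:** the jar and reel stood where they were. I did not measure the weight again, but the arm stayed well away from it.
- **Failed check:** the last side-camera tray fit was unusable because the arm blocked the view, so the final check rests on the top camera alone.

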